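Draw the safety bolt of the prism transport box and push its lid open

ROBOT

A 6-joint arm with a two-finger parallel gripper is mounted at the origin on a cart in front of the work surface, level with it; the furniture and walls round the work are solid. World frame = base frame: x ahead of the robot, y to its left, z up, the work surface at z = 0. Lengths are in m, angles in rad, forces in N, time in s.
With the tool pointing down it reaches from about 0.375 to 0.925 m from the base axis. Payload 5.7 kg.
Tool frame: the origin (TCP) lies between the finger pads; the fingertips stand 19 mm ahead of it and the grasp point (between the pads) is the TCP; z points along the fingers, y is the line along which they close (so a half turn about z gives the same grasp; the last joint's range is limited). The gripper opens to 85 mm and grips with 20 to 120 N. Pads are 22 mm wide; open, the fingers measure 114 mm over their backs; the gripper's body (76 mm by 85 mm) begins 54 mm behind the grasp point. The pads swing forward as they close: fully open they stand 13 mm farther back than shut.
Start: joints at [-1.245, 0.359, 1.51, -0, 1.272, -0.115], TCP at [0.256, -0.543, 0.25] pointing down, gripper open.
Joint ranges: [-2.97, 2.97], [-1.01, 2.36], [0.21, 2.38], [-0.96, 4.11], [0.2, 2.71], [-2.98, 2.98]. Speed limits (rad/s): [2.39, 2.39, 3.14, 3.14, 3.14, 3.14].

INTERFACE

Orientations are given as [roll, pitch, yaw] about the fixed x, y, z axes, in that order (R = Rz(yaw) Ry(pitch) Rx(roll)).
In Python, from bench import robot, workorder, probe_bus, get_image gives the robot as it stands (robot), with the cameras as plain functions, the job (workorder) and the readings (probe_bus).
- The arm moves only by the tool drive_effector, called by a JSON object that holds its "fn" and its "kwargs", one argument or row to a line. Schema: {"type":"object","properties":{"offsets":{"type":"object","properties":{"segments":{"type":"array","items":{"type":"array","items":{"type":"number"},"minItems":7,"maxItems":7},"minItems":1,"maxItems":12}},"additionalProperties":false,"required":["segments"]},"force":{"type":"number"},"only":{"type":"string"},"quiet":{"type":"boolean"},"lines":{"type":"string"}},"required":["offsets"],"additionalProperties":false}. offsets is an object whose key "segments" holds a list of rows, 1 to 12 of them, each of 7 numbers: a rotation vector rx, ry, rz in parts of the range, where 1.0 means 4 rad, then dx, dy, dz in parts of the range, where 1.0 means 100 cm, then the opening from 0.0 (shut) to 1.0 (fully open); each row is the pose to reach, as a shift and turn from the pose commanded when the call began, along the tool's axes at that moment; what a row does not reach only later rows make up. A row lasts 1/8 s, in which the tool goes at most 0.0625 m and 0.188 rad, less where a joint would pass 70% of its speed; a pose out of reach is approached as far as the arm can. The fingers move at their own pace and stop on an object; force is the grip in N (left out, the last holds). Time passes only in rows, so rows that do not move let the fingers close. The tool returns the time, the measured TCP pose, the force, the opening and the grip force at its end. only (a regular expression) keeps the lines of the reply that match it, lines (a string "A,B") keeps lines A to B, and quiet returns only ok. No shift or turn number may pass 1 either way. Input that does not fit is refused with a message, and nothing moves.
- probe_bus.state(): the state, without advancing time (a new reading comes with each control period).
- get_image(name): name is "side" or "top" or "wrist"; returns a dict with "pixels" (420x560x3 uint8, blue, green, red), "fov_y" (degrees; the focal length in pixels is half the picture's height over the tangent of half this angle, whatever the lens; pixels are square), "cx", "cy" (the principal point, pixels), "extrinsics" (4x4, takes a point from camera to world coordinates); the wrist camera has in their place "hand_eye" (4x4, takes a point from camera to tool coordinates, whose origin is the TCP and whose axes are the flange's). Camera axes: x right, y down, z forward; pixel columns grow to the right and rows downward; lengths in m; the calibration is good to about 2 mm. A picture is of the moment at which its call begins: read the wrist's pose just before it. There is no depth.
- workorder.job_done(): hands the job in; it is judged then, once.
The state is a dict: "clock": time; "joints": joint angles; "joint_vel": joint speeds; "joint_efforts": joint torques, N m; "position": TCP position; "tcp_rot": TCP orientation; "force": force on the tool from outside, world axes, zero at the start; "ft_torque": the same for the moment, N m; "width": opening from 0.0 (shut) to 1.0 (fully open); "grip_force": force on a finger pad.
Only numpy, scipy, OpenCV 4.12 (cv2) and the standard library are available. Lean on these libraries where they do the work, as an engineer would, in place of code of your own. Each camera call takes 0.05 s, during which the arm holds its last target. There are 200 camera calls.

TASK

Open the blue prism transport box by pressing and pushing with the fingertips only; nothing is to be picked up. Press the red spring catch fully down with one fingertip and keep it down while the other fingertip pushes the bolt's black tab all the way back towards the front edge of the box, then let the catch spring up behind it. Last, push the clear lid by its black ledge fully open to the left, leaving the prisms in the box and the parts lying round it where they are, and move clear.

Things in the scene. Friction and masses are not known exactly. Their poses are not given: they have to be found in the camera images.
- prism_box: blue steel transport box for mortar prisms, 180 (x) x 200 (y) x 82 mm, fixed. Origin: centre of its underside; x points from its front edge (nearest the robot) to its rear, y to its left, z up. The front 82 mm are a deck, 75 mm above the origin, that carries bolt and catch; behind it is the cavity with two prisms under the clear lid
- bolt (a joint): flat steel bolt on the deck along box x. 0 = home, its nose in the lid's front rail, lid locked; grows to 0.024 m as it is pushed to the front (box -x). Friction about 2 N; stays where left. While the catch is up a steel tongue blocks it (1.5 mm play); once it is fully back the risen tongue locks it there
- bolt_tab (a point): mid-point of the rear face (it looks to box +x, to the lid) of the bolt's black upright finger tab, 28 mm wide (y), 8 mm thick, top 15 mm above this point; push it to box -x. Moves with the bolt. With the bolt home 37 mm are free behind it, up to the lid's front rail (top 15 mm below this point); the bolt's guides lie 18 mm below this point
- catch (a joint): red spring catch plate on the deck, hinged along its outer (box -y) long edge. 0 = up (it springs back by itself), 0.26 rad = fully down, plate level; the bolt is free above 0.20. Pressed at its middle it takes about 4 N at first and 7.5 N fully down
- catch_pad (a point): middle of the top of the red catch plate, 64 mm long (box x) x 36 mm wide (box y), 50 mm to the right (box -y) of the bolt tab's middle and 2 mm in front of the tab's rear face (bolt home). Up, the plate leans and this point is 9 mm below point bolt_tab; fully down it is level and 14 mm below it. A finger may slide along the plate in box x while pressing
- lid (a joint): clear sliding lid over the cavity; moves along box +y (left). 0 = shut, 0.105 m = fully open. Friction about 2 N; it stays where it is left. The bolt locks it when home
- lid_ledge (a point): point on the upright push face of the black wedge-shaped ledge on the lid; push it to box +y. The face looks to box -y; top 12 mm above this point, foot (clear lid) 13 mm below; it runs from 5 mm in front of this point to 73 mm behind it (box x). In front of that lies the lid's aluminium rail, 16 mm wide, top 1 mm above this point. Right of the face: 34 mm of lid, then the box's lower right wall
- prism_a: grey mortar prism 40 x 160 x 40 mm lying in the box along its y axis, the one nearer the deck. Origin: centre of its underside
- prism_b: grey mortar prism 40 x 160 x 40 mm lying in the box along its y axis, the rear one. Origin: centre of its underside
- half_prism: grey half prism 40 x 80 x 40 mm on the table to the right of the box, bystander. Origin: centre of its underside
- spare_wall: flat beige spare mould wall 40 x 118 x 10 mm lying on the dark worktop in front of the box, bystander. Origin: centre of its underside

How it is judged:
By the outcome, as a careful person would: the job done as asked, in the order asked, and still so for the second after the job is handed in, with the robot touching nothing.
It also fails if it takes over 67 s, if anything falls off the work surface, if the arm or the gripper's body presses on something with over 40 N, if the wrist force passes 120 N, or if a joint passes its speed limit or range.

## Working session

There is one attempt and no reset: what is moved stays moved. The work goes in short steps, Python scripts to look and compute and a tool call to move; the robot and the scene stay as the last step left them, time stands still between calls to the robot, and variables do not carry over. Pictures are saved under pics/ and viewed, at most 10 in all, crops included, and the job is handed in when it is done.

```bash
ls; mkdir -p pics; python3 - <<'E'
from bench import robot, workorder, probe_bus, get_image
import cv2,numpy as np
s=probe_bus.state();print(s)
for n in ("top","side"):
    im=get_image(n);cv2.imwrite(f"pics/{n}0.png",im["pixels"]);print(n,im["fov_y"],im["cx"],im["cy"],np.round(im["extrinsics"],4).tolist())
im=get_image("wrist");print(np.round(im["hand_eye"],4).tolist(),im["fov_y"],im["cx"],im["cy"])
E
```

```text
bench.py
pics
{'clock': 0.0, 'joints': array([-1.24509807e+00,  3.59501851e-01,  1.51146075e+00,  3.50190704e-05,
        1.27247756e+00, -1.15081961e-01]), 'joint_vel': array([ 0.00182145,  0.00158029,  0.00264378,  0.00112657, -0.00064663,
       -0.00100182]), 'joint_efforts': array([-6.89105946e-04, -5.27613437e+01, -2.78620470e+01, -3.30090970e-04,
        1.32912659e-02, -1.44746252e-06]), 'position': array([ 0.25579097, -0.54202377,  0.24944465]), 'tcp_rot': array([-3.13976121e+00, -2.45377222e-04,  4.40769674e-01]), 'force': array([ 0.16213379, -0.2781107 ,  0.07778708]), 'ft_torque': array([-0.00026355, -0.02656753, -0.0145131 ]), 'grip_force': 0.0, 'width': 0.9966008158338675}
top 44.8109933633863 284.81291714492517 205.95546900671658 [[0.0222, -0.9831, 0.1817, 0.4819], [-0.9994, -0.0266, -0.0223, 0.0068], [0.0268, -0.1811, -0.9831, 0.9371], [0.0, 0.0, 0.0, 1.0]]
side 46.59875279183352 285.5617207081502 212.04864594305894 [[-0.9021, -0.1774, 0.3933, 0.2936], [-0.4314, 0.3542, -0.8297, 0.7345], [0.0079, -0.9182, -0.3961, 0.4619], [0.0, 0.0, 0.0, 1.0]]
[[0.0001, -0.9523, -0.305, 0.0783], [1.0, 0.0002, -0.0, 0.0003], [0.0001, -0.305, 0.9523, -0.1248], [0.0, 0.0, 0.0, 1.0]] 58.6221744944056 273.36238306148914 208.5250833113498
```

View pics/top0.png

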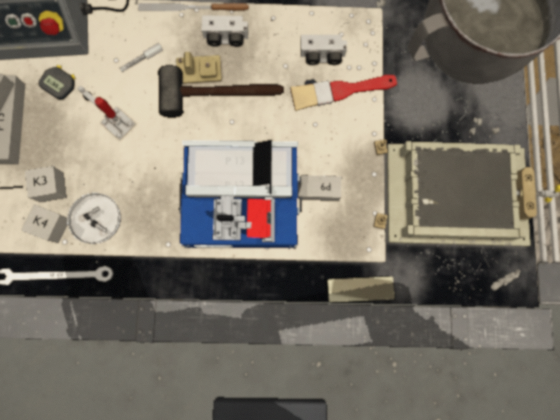

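View pics/side0.png

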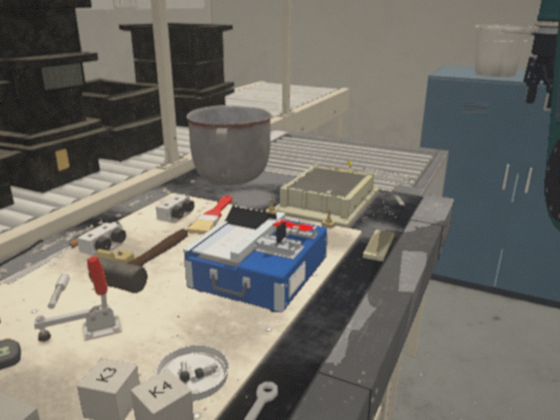

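The top view shows the blue box at px (180–298, 142–247), with the catch at about (260,218), the tab at about (225,217) and the ledge at about (263,165). The side view shows the box at (187–328, 205–305). I'll enlarge both.

```bash
python3 - <<'E'
import cv2
a=cv2.imread("pics/top0.png")[135:255,170:330];cv2.imwrite("pics/topc.png",cv2.resize(a,None,fx=5,fy=5,interpolation=cv2.INTER_CUBIC))
a=cv2.imread("pics/side0.png")[195:315,180:340];cv2.imwrite("pics/sidec.png",cv2.resize(a,None,fx=5,fy=5,interpolation=cv2.INTER_CUBIC))
E
```

```text
(no output)
```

View pics/topc.png

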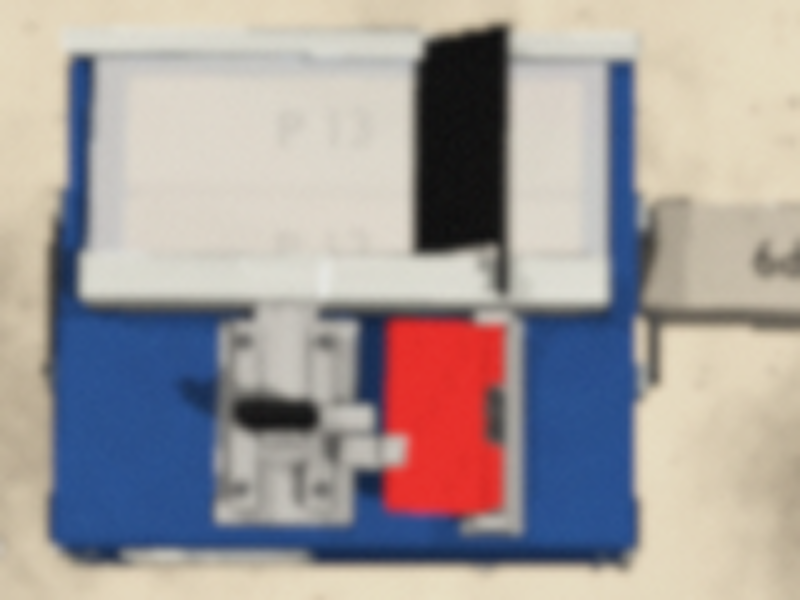

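View pics/sidec.png

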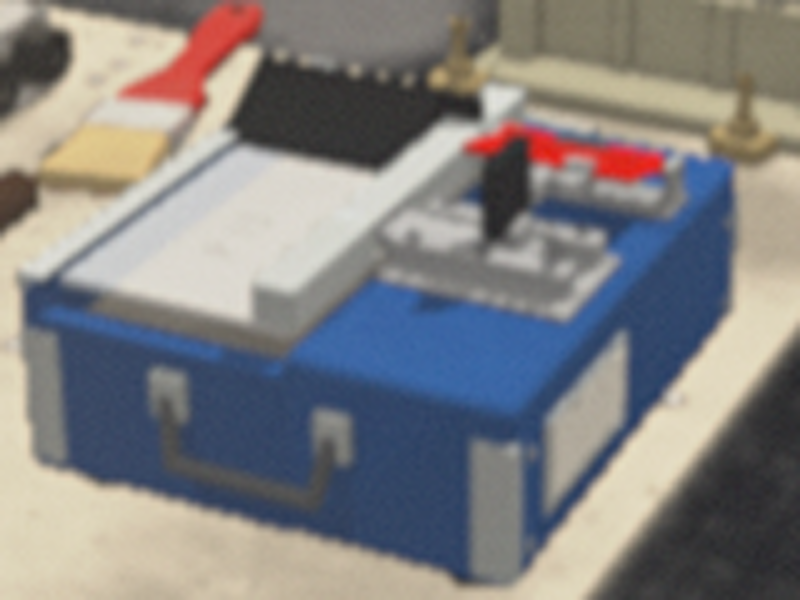

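The enlarged crops show these points:
- **Top:** catch corners (387,318) to (505,515), tab rear edge (235–320, 402), ledge face top edge (505,28–250), rail (80–610, 252–305).
- **Side:** tab's top rear-left corner (487,150), front-left box corner (520,412), ledge top (262,55).

Next I triangulate and fit the box pose.

```bash
cat > cal.py <<'E'
import numpy as np,cv2
C={"top":(44.8109933633863,284.813,205.955,[[0.0222,-0.9831,0.1817,0.4819],[-0.9994,-0.0266,-0.0223,0.0068],[0.0268,-0.1811,-0.9831,0.9371],[0,0,0,1]],(170,135)),
"side":(46.59875279183352,285.562,212.049,[[-0.9021,-0.1774,0.3933,0.2936],[-0.4314,0.3542,-0.8297,0.7345],[0.0079,-0.9182,-0.3961,0.4619],[0,0,0,1]],(180,195))}
def ray(n,uc):
    f,cx,cy,E,o=C[n];f=210/np.tan(np.radians(f/2));E=np.array(E);u=(uc[0]+.5)/5-.5+o[0],(uc[1]+.5)/5-.5+o[1]
    return E[:3,3],E[:3,:3]@np.array([(u[0]-cx)/f,(u[1]-cy)/f,1])
def atz(n,uc,z):
    c,d=ray(n,uc);return c+d*(z-c[2])/d[2]
def proj(n,p):
    f,cx,cy,E,o=C[n];f=210/np.tan(np.radians(f/2));E=np.array(E);q=E[:3,:3].T@(np.array(p)-E[:3,3])
    u=f*q[0]/q[2]+cx,f*q[1]/q[2]+cy
    return np.array([(u[0]+.5-o[0])*5-.5,(u[1]+.5-o[1])*5-.5])
def tri(a,b):
    c1,d1=ray("top",a);c2,d2=ray("side",b)
    t=np.linalg.lstsq(np.c_[d1,-d2],c2-c1,rcond=None)[0];p,q=c1+t[0]*d1,c2+t[1]*d2
    return (p+q)/2,np.linalg.norm(p-q)
E
python3 - <<'E'
from cal import *
np.set_printoptions(precision=4,suppress=True)
print("tab top rear left",tri((235,402),(487,150)))
print("box FL",tri((55,542),(520,412)))
print("box FR",tri((635,548),(735,165)))
print("rail FL top",tri((80,303),(285,290)))
for z in(.075,):print("deck FL FR",atz("top",(55,542),z),atz("top",(635,548),z),atz("side",(520,412),z),atz("side",(735,165),z))
print("bottom FL side",atz("side",(487,582),0),atz("side",(40,460),0))
z=.093
for u in((387,318),(385,512)):print("catch inner(up)",atz("top",u,z))
for u in((505,320),(505,515)):print("catch outer",atz("top",u,.083))
print("tabtop",[atz("top",(x,402),.118) for x in(235,320)])
print("ledge top",[atz("top",u,.10) for u in((505,28),(505,250),(503,290))])
E
```

```text
tab top rear left (array([0.6121, 0.0967, 0.1325]), np.float64(0.0019567780199278967))
box FL (array([0.5704, 0.1602, 0.0804]), np.float64(0.004009108640657268))
box FR (array([ 0.5746, -0.0342,  0.0799]), np.float64(0.001222557965810701))
rail FL top (array([0.6517, 0.1545, 0.0993]), np.float64(0.0024715090915742003))
deck FL FR [0.5728 0.1619 0.075 ] [ 0.5757 -0.0342  0.075 ] [0.5722 0.1518 0.075 ] [ 0.5776 -0.0441  0.075 ]
bottom FL side [ 0.5895  0.1396 -0.    ] [0.7635 0.1431 0.    ]
catch inner(up) [0.6495 0.0517 0.093 ]
catch inner(up) [0.5837 0.0501 0.093 ]
catch outer [0.6519 0.012  0.083 ]
catch outer [0.5849 0.0102 0.083 ]
tabtop [array([0.6153, 0.0987, 0.118 ]), array([0.6161, 0.0712, 0.118 ])]
ledge top [array([0.7503, 0.0147, 0.1   ]), array([0.6725, 0.0125, 0.1   ]), array([0.6587, 0.0128, 0.1   ])]
```

Careful with the scale: turns go in shares of 4 rad. That gives: 0.417 rad / 4 = 0.1043.

{"fn": "drive_effector", "kwargs": {
  "offsets": {"segments": [[0,0,0.1043,0.591,-0.377,0,0.5],[0,0,0.1043,0.591,-0.377,0,0.5],[0,0,0.1043,0.591,-0.377,0,0.5],[0,0,0.1043,0.591,-0.377,0,0.5],[0,0,0.1043,0.591,-0.377,0,0.5],[0,0,0.1043,0.591,-0.377,0,0.5],[0,0,0.1043,0.591,-0.377,0,0.5],[0,0,0.1043,0.591,-0.377,0,0.5],[0,0,0.1043,0.591,-0.377,0,0.5],[0,0,0.1043,0.591,-0.377,0,0.5],[0,0,0.1043,0.591,-0.377,0,0.5],[0,0,0.1043,0.591,-0.377,0,0.5]]},
  "force": 20
}}

```text
clock: 1.65
position: [0.631, 0.0539, 0.2499]
tcp_rot: [-3.141, -0.0, 0.027]
force: [0.1, 0.3, -0.5]
width: 0.501
grip_force: 0.0
```

{"fn": "drive_effector", "kwargs": {
  "offsets": {"segments": [[0,0,0,0,0,0,0.5],[0,0,0,0,0,0,0.5],[0,0,0,0,0,0,0.5]]}
}}

```text
clock: 2.02
position: [0.6289, 0.0489, 0.2504]
tcp_rot: [3.141, 0.0, 0.022]
force: [0.1, -0.3, -0.1]
width: 0.504
grip_force: 0.0
```

```bash
python3 - <<'E'
from bench import robot, workorder, probe_bus, get_image
import cv2,numpy as np
s=probe_bus.state();print(s["position"],s["tcp_rot"],s["width"],s["clock"],s["joints"])
im=get_image("wrist");cv2.imwrite("pics/w1.png",im["pixels"])
np.savez("w1.npz",p=s["position"],r=s["tcp_rot"],h=im["hand_eye"])
cv2.imwrite("pics/w1c.png",cv2.resize(im["pixels"],(800,600),interpolation=cv2.INTER_CUBIC))
E
```

```text
[0.6289266  0.04894318 0.2504161 ] [3.14140646e+00 4.85108178e-04 2.19311403e-02] 0.5035735962915175 2.025 [-3.16566567e-02  4.03045621e-01  1.43962583e+00 -2.19966071e-04
  1.29939565e+00  1.51726750e+00]
```

View pics/w1c.png

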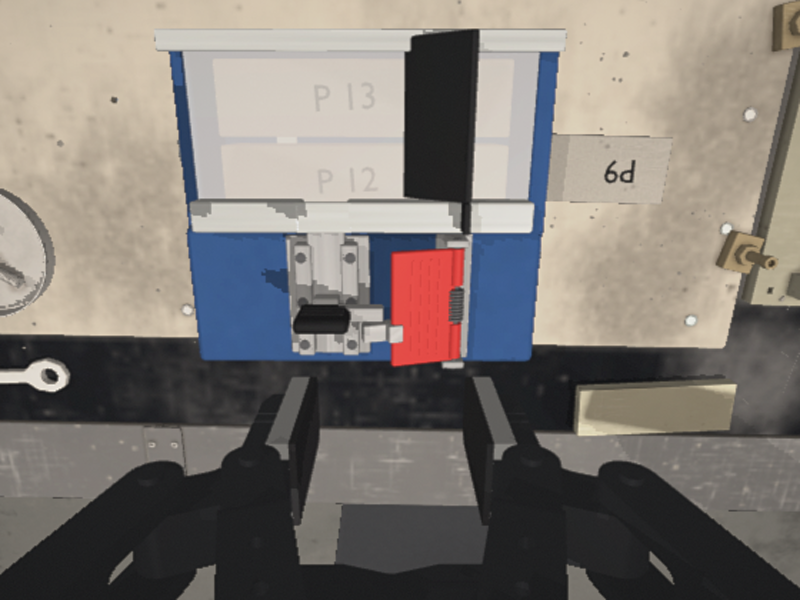

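The wrist view shows the tab at (293–350, 305–333), the red catch with corners about (391,253) and (462,358), the rail at rows 203–232, and the ledge face top edge at (477,32) to (470,200). I'll enlarge it for exact corners.

```bash
python3 - <<'E'
import cv2
a=cv2.imread("pics/w1.png")[130:260,185:350];cv2.imwrite("pics/w1d.png",cv2.resize(a,None,fx=4.6,fy=4.6,interpolation=cv2.INTER_CUBIC))
E
```

```text
(no output)
```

View pics/w1d.png

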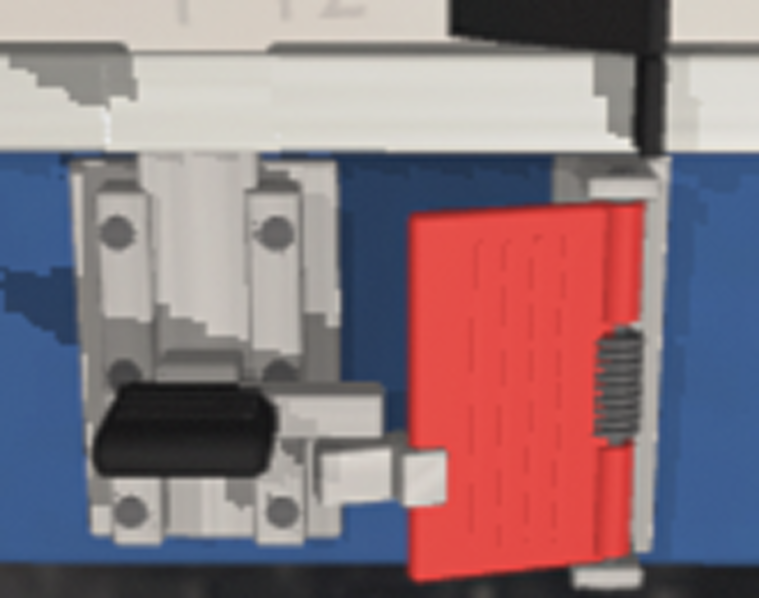

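```bash
cat > fit.py <<'E'
from cal import *
from scipy.optimize import least_squares
from scipy.spatial.transform import Rotation as R
np.set_printoptions(precision=4,suppress=True)
w=np.load("w1.npz");T=np.eye(4);T[:3,:3]=R.from_euler("xyz",w["r"]).as_matrix();T[:3,3]=w["p"];H=T@w["h"];f=210/np.tan(np.radians(58.6221744944056/2))
def pw(p):
    q=H[:3,:3].T@(np.array(p)-H[:3,3]);u=f*q[:2]/q[2]+[273.362,208.525];return (u+.5-[185,130])*4.6-.5
def pr(n,p): return pw(p) if n=="w" else proj(n,p)
F=[("w",(0,14,15),(95,432)),("w",(0,-14,15),(276,432)),("top",(0,14,15),(235,402)),("top",(0,-14,15),(320,402)),("side",(0,14,15),(487,150)),
("w",(30,-32.6,-4.4),(412,212)),("w",(-34,-32.6,-4.4),(412,580)),("top",(30,-32.6,-4.4),(387,318)),("top",(-34,-32.6,-4.4),(385,512)),
("w",(30,-67.4,-13.6),(640,203)),("w",(-34,-67.4,-13.6),(630,556)),("top",(30,-67.4,-13.6),(505,320)),("top",(-34,-67.4,-13.6),(505,515))]
def tw(v,b):
    c,s=np.cos(v[3]),np.sin(v[3]);b=np.array(b)/1000;return np.array([v[0]+c*b[0]-s*b[1],v[1]+s*b[0]+c*b[1],v[2]+b[2]])
def res(v): return np.concatenate([pr(n,tw(v,b))-u for n,b,u in F])
if __name__=="__main__":
    r=least_squares(res,[.614,.085,.11,.024],x_scale=[.01,.01,.01,.01],loss="soft_l1",f_scale=8);print(r.x)
    for (n,b,u),e in zip(F,r.fun.reshape(-1,2)) if 0 else zip(F,res(r.x).reshape(-1,2)):print(n,b,e)
    c,d=H[:3,3],None
    def wz(uc,z):
        u=(np.array(uc)+.5)/4.6-.5+[185,130];d=H[:3,:3]@np.r_[(u-[273.362,208.525])/f,1];return H[:3,3]+d*(z-H[2,3])/d[2]
    zl=r.x[2]-.015
    print("rail front",wz((60,150),zl),wz((600,150),zl),"expected",tw(r.x,(37,0,-15)),"ledge",wz((668,55),zl+.011),wz((662,153),zl-.001),atz("top",(505,28),zl+.011))
E
python3 fit.py
```

```text
[0.6161 0.0807 0.1139 0.0271]
w (0, 14, 15) [9.5268 3.7607]
w (0, -14, 15) [12.3011  2.8686]
top (0, 14, 15) [ 8.9703 -6.3346]
top (0, -14, 15) [11.4627 -6.3719]
side (0, 14, 15) [-10.2814   5.1261]
w (30, -32.6, -4.4) [-2.6783  1.1569]
w (-34, -32.6, -4.4) [-0.8599  3.6307]
top (30, -32.6, -4.4) [ 5.9065 -2.0785]
top (-34, -32.6, -4.4) [ 6.3047 -3.7638]
w (30, -67.4, -13.6) [-16.9805  -3.4836]
w (-34, -67.4, -13.6) [-19.1549   4.0956]
top (30, -67.4, -13.6) [-6.7757  1.3756]
top (-34, -67.4, -13.6) [-6.9077 -3.5192]
rail front [0.6538 0.1057 0.0989] [0.6557 0.0182 0.0989] expected [0.6531 0.0817 0.0989] ledge [0.6727 0.0099 0.1099] [0.6552 0.0079 0.0979] [0.7472 0.0146 0.1099]
```

{"fn": "drive_effector", "kwargs": {
  "offsets": {"segments": [[0,0,0,0.003,-0.008,0.04,0.45],[0,0,0,0.003,-0.008,0.08,0.45],[0,0,0,0.003,-0.008,0.105,0.45],[0,0,0,0.003,-0.008,0.11,0.45],[0,0,0,0.003,-0.008,0.11,0.45],[0,0,0,0.003,-0.008,0.11,0.45]]}
}}

```text
clock: 2.82
position: [0.6335, 0.0584, 0.1419]
tcp_rot: [-3.142, -0.003, 0.023]
force: [0.3, 0.3, 0.2]
width: 0.455
grip_force: 0.0
```

```bash
python3 - <<'E'
from bench import robot, workorder, probe_bus, get_image
import cv2
s=probe_bus.state();print(s["position"],s["tcp_rot"],s["width"],s["force"])
im=get_image("wrist")["pixels"]
cv2.imwrite("pics/w2.png",cv2.resize(im,(700,525)))
E
```

```text
[0.63349496 0.05835354 0.14187131] [-3.14157594e+00 -2.61538777e-03  2.34906088e-02] 0.4551787126523843 [0.34634154 0.2603901  0.18695836]
```

View pics/w2.png

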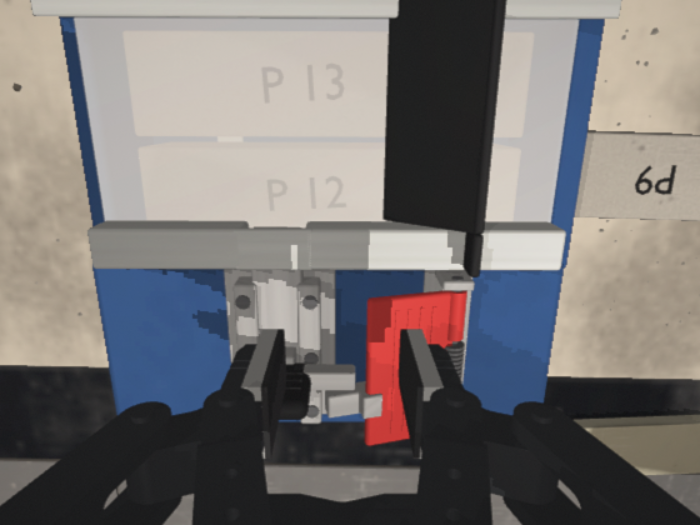

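The wrist view shows both tips, with the left one (245–285, 330–365) behind the tab's left half and the right one (400–435) over the red plate. I'll close slightly and go down while watching the force.

{"fn": "drive_effector", "kwargs": {
  "offsets": {"segments": [[0,0,0,0,0,0.006,0.4],[0,0,0,0,0,0.012,0.4],[0,0,0,0,0,0.018,0.4],[0,0,0,0,0,0.018,0.4]]}
}}

```text
clock: 3.38
position: [0.6324, 0.0587, 0.122]
tcp_rot: [-3.141, 0.0, 0.024]
force: [-0.1, 0.5, 2.6]
width: 0.397
grip_force: 1.6
```

{"fn": "drive_effector", "kwargs": {
  "offsets": {"segments": [[0,0,0,0,0,0.003,0.4],[0,0,0,0,0,0.003,0.4]]}
}}

```text
clock: 3.62
position: [0.6325, 0.0589, 0.1194]
tcp_rot: [-3.141, -0.0, 0.024]
force: [-1.2, 3.0, 4.7]
width: 0.4
grip_force: 2.1
```

{"fn": "drive_effector", "kwargs": {
  "offsets": {"segments": [[0,0,0,0,0,0.003,0.4],[0,0,0,0,0,0.003,0.4]]}
}}

```text
clock: 3.88
position: [0.6326, 0.0591, 0.1171]
tcp_rot: [-3.141, -0.001, 0.024]
force: [-1.3, 2.9, 7.8]
width: 0.407
grip_force: 3.9
```

{"fn": "drive_effector", "kwargs": {
  "offsets": {"segments": [[0,0,0,0,0,0.0015,0.4],[0,0,0,0,0,0.0015,0.4]]}
}}

```text
clock: 4.12
position: [0.6327, 0.0591, 0.1169]
tcp_rot: [-3.141, -0.001, 0.024]
force: [-4.6, 3.9, 16.5]
width: 0.401
grip_force: 8.4
```

{"fn": "drive_effector", "kwargs": {
  "offsets": {"segments": [[0,0,0,0,0,0.0015,0.4],[0,0,0,0,0,0.0015,0.4]]}
}}

```text
clock: 4.38
position: [0.6327, 0.0591, 0.1166]
tcp_rot: [-3.141, -0.002, 0.024]
force: [-8.0, 4.4, 25.3]
width: 0.399
grip_force: 12.9
```

{"fn": "drive_effector", "kwargs": {
  "offsets": {"segments": [[0,0,0,0,0,-0.0015,0.4],[0,0,0,-0.003,0,-0.0015,0.4],[0,0,0,-0.006,0,-0.0015,0.4],[0,0,0,-0.009,0,-0.0015,0.4]]}
}}

```text
clock: 4.88
position: [0.6282, 0.0582, 0.1171]
tcp_rot: [3.141, -0.01, 0.024]
force: [6.1, 0.8, 7.1]
width: 0.399
grip_force: 3.9
```

{"fn": "drive_effector", "kwargs": {
  "offsets": {"segments": [[0,0,0,-0.004,0,0,0.4],[0,0,0,-0.008,0,0,0.4],[0,0,0,-0.012,0,0,0.4]]}
}}

```text
clock: 5.25
position: [0.6164, 0.0578, 0.1171]
tcp_rot: [3.141, -0.01, 0.024]
force: [6.8, 2.2, 6.5]
width: 0.4
grip_force: 3.9
```

{"fn": "drive_effector", "kwargs": {
  "offsets": {"segments": [[0,0,0,-0.004,0,0.0005,0.4],[0,0,0,-0.008,0,0.0005,0.4],[0,0,0,-0.01,0,0.0005,0.4]]}
}}

```text
clock: 5.62
position: [0.6071, 0.0576, 0.117]
tcp_rot: [3.141, -0.012, 0.024]
force: [7.3, 2.3, 8.6]
width: 0.397
grip_force: 4.6
```

{"fn": "drive_effector", "kwargs": {
  "offsets": {"segments": [[0,0,0,-0.003,0,0,0.4],[0,0,0,-0.005,0,0,0.4]]}
}}

```text
clock: 5.88
position: [0.6041, 0.0574, 0.1175]
tcp_rot: [3.141, -0.016, 0.023]
force: [12.4, 1.3, 6.4]
width: 0.398
grip_force: 6.0
```

{"fn": "drive_effector", "kwargs": {
  "offsets": {"segments": [[0,0,0,-0.002,0,0,0.4],[0,0,0,-0.003,0,0,0.4]]}
}}

```text
clock: 6.12
position: [0.6032, 0.0572, 0.118]
tcp_rot: [3.141, -0.02, 0.023]
force: [15.8, 1.5, 4.6]
width: 0.396
grip_force: 7.4
```

{"fn": "drive_effector", "kwargs": {
  "offsets": {"segments": [[0,0,0,-0.002,0,0.001,0.4],[0,0,0,-0.003,0,0.001,0.4]]}
}}

```text
clock: 6.38
position: [0.603, 0.0572, 0.1181]
tcp_rot: [3.141, -0.026, 0.023]
force: [20.7, 2.0, 4.4]
width: 0.4
grip_force: 10.3
```

{"fn": "drive_effector", "kwargs": {
  "offsets": {"segments": [[0,0,0,0,0,-0.004,0.4],[0,0,0,0,0,-0.008,0.4],[0,0,0,0,0,-0.012,0.4],[0,0,0,0,0,-0.012,0.4]]}
}}

```text
clock: 6.88
position: [0.6026, 0.0558, 0.1278]
tcp_rot: [3.139, -0.024, 0.023]
force: [23.8, -2.7, -10.8]
width: 0.4
grip_force: 11.8
```

{"fn": "drive_effector", "kwargs": {
  "offsets": {"segments": [[0,0,0,0.013,0,-0.002,0.4],[0,0,0,0.016,0,-0.03,0.4],[0,0,0,0.02,0,-0.08,0.4],[0,0,0,0.02,0,-0.1,0.4],[0,0,0,0.02,0,-0.1,0.4],[0,0,0,0.02,0,-0.1,0.4]]}
}}

```text
clock: 7.62
position: [0.6093, 0.0579, 0.2239]
tcp_rot: [3.142, 0.003, 0.024]
force: [-0.2, -0.6, -0.3]
width: 0.399
grip_force: 0.0
```

```bash
python3 - <<'E'
from bench import robot, workorder, probe_bus, get_image
import cv2
im=get_image("wrist")["pixels"]
cv2.imwrite("pics/w3.png",cv2.resize(im[100:320,150:410],None,fx=2.6,fy=2.6,interpolation=cv2.INTER_CUBIC))
E
```

```text
(no output)
```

View pics/w3.png

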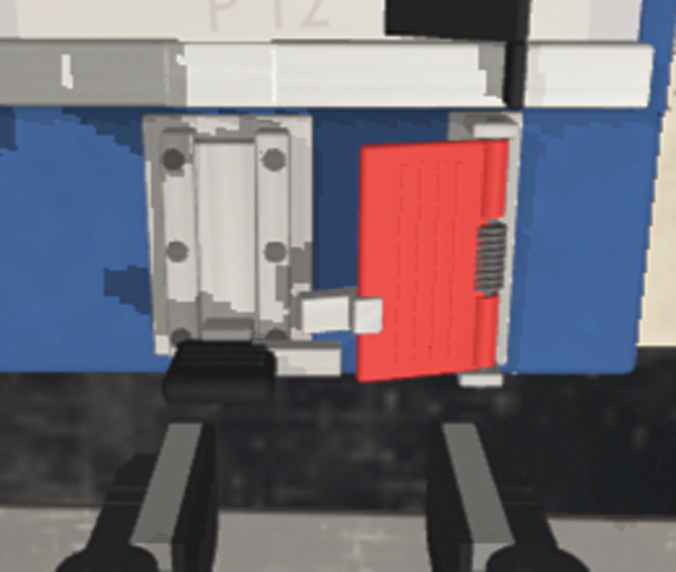

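The view shows the bolt fully back, with the tab at (165–272, 345–400), and the catch up with its tongue at (300–380, 290–330) behind the bolt's lug. Next comes the lid.

{"fn": "drive_effector", "kwargs": {
  "offsets": {"segments": [[0,0,0,0.047,0.036,0,0],[0,0,0,0.093,0.071,0,0],[0,0,0,0.093,0.071,0,0],[0,0,0,0.093,0.071,0,0],[0,0,0,0.093,0.071,0,0]]},
  "force": 40
}}

```text
clock: 8.3
position: [0.7037, -0.0098, 0.2245]
tcp_rot: [-3.141, 0.002, 0.024]
force: [-0.6, -0.9, -0.7]
width: 0.004
grip_force: 0.0
```

{"fn": "drive_effector", "kwargs": {
  "offsets": {"segments": [[0,0,0,0,0,0.05,0],[0,0,0,0,0,0.09,0],[0,0,0,0,0,0.1,0],[0,0,0,0,0,0.105,0],[0,0,0,0,0,0.105,0],[0,0,0,0,0,0.105,0]]}
}}

```text
clock: 9.05
position: [0.7062, -0.0108, 0.1221]
tcp_rot: [3.141, -0.003, 0.024]
force: [0.9, 0.5, 0.6]
width: -0.003
grip_force: 0.0
```

```bash
python3 - <<'E'
from bench import robot, workorder, probe_bus, get_image
import cv2
im=get_image("wrist")["pixels"]
cv2.imwrite("pics/w4.png",cv2.resize(im,(700,525)))
E
```

```text
(no output)
```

View pics/w4.png

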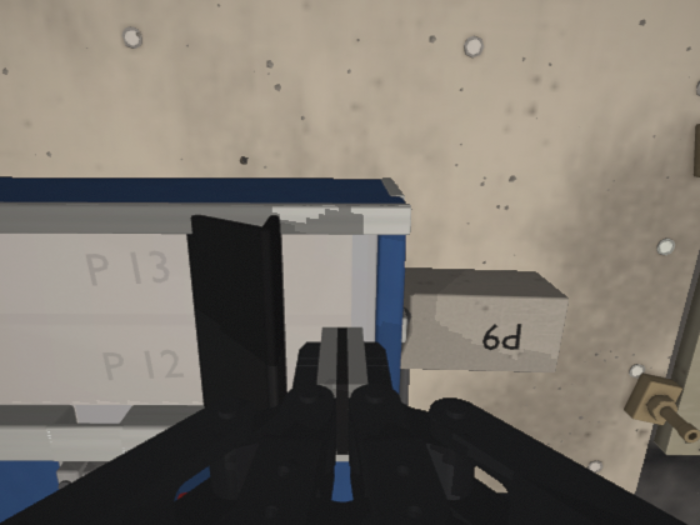

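{"fn": "drive_effector", "kwargs": {
  "offsets": {"segments": [[0,0,0,0,0,0.006,0],[0,0,0,0,0,0.011,0],[0,0,0,0,0,0.011,0]]}
}}

```text
clock: 9.48
position: [0.7045, -0.0107, 0.1084]
tcp_rot: [-3.141, 0.002, 0.024]
force: [0.1, -0.0, -0.0]
width: 0.004
grip_force: 0.0
```

{"fn": "drive_effector", "kwargs": {
  "offsets": {"segments": [[0,0,0,0,-0.004,0,0],[0,0,0,0,-0.008,0,0],[0,0,0,0,-0.012,0,0],[0,0,0,0,-0.012,0,0]]}
}}

```text
clock: 9.98
position: [0.7049, 0.0017, 0.1094]
tcp_rot: [-3.141, -0.0, 0.024]
force: [-1.0, -1.2, 1.3]
width: -0.002
grip_force: 0.1
```

{"fn": "drive_effector", "kwargs": {
  "offsets": {"segments": [[0,0,0,0,-0.004,0,0],[0,0,0,0,-0.009,0,0],[0,0,0,0,-0.015,0,0],[0,0,0,0,-0.021,0,0],[0,0,0,0,-0.027,0,0],[0,0,0,0,-0.03,0,0]]}
}}

```text
clock: 10.72
position: [0.7043, 0.0319, 0.1094]
tcp_rot: [-3.141, -0.0, 0.024]
force: [1.3, -2.2, 0.4]
width: -0.001
grip_force: 1.1
```

{"fn": "drive_effector", "kwargs": {
  "offsets": {"segments": [[0,0,0,0,-0.006,0,0],[0,0,0,0,-0.013,0,0],[0,0,0,0,-0.02,0,0],[0,0,0,0,-0.028,0,0],[0,0,0,0,-0.036,0,0],[0,0,0,0,-0.044,0,0],[0,0,0,0,-0.05,0,0],[0,0,0,0,-0.054,0,0],[0,0,0,0,-0.054,0,0]]}
}}

```text
clock: 11.85
position: [0.7021, 0.086, 0.1091]
tcp_rot: [-3.141, 0.001, 0.024]
force: [0.1, -0.4, -0.7]
width: -0.001
grip_force: 0.0
```

{"fn": "drive_effector", "kwargs": {
  "offsets": {"segments": [[0,0,0,0,-0.004,0,0],[0,0,0,0,-0.008,0,0],[0,0,0,0,-0.012,0,0],[0,0,0,0,-0.014,0,0],[0,0,0,0,-0.014,0,0]]}
}}

```text
clock: 12.48
position: [0.7024, 0.0997, 0.1092]
tcp_rot: [-3.141, 0.0, 0.024]
force: [-1.4, -0.3, 0.1]
width: 0.001
grip_force: 0.2
```

{"fn": "drive_effector", "kwargs": {
  "offsets": {"segments": [[0,0,0,0,-0.002,0,0],[0,0,0,0,-0.004,0,0],[0,0,0,0,-0.004,0,0]]}
}}

```text
clock: 12.85
position: [0.7025, 0.1021, 0.1093]
tcp_rot: [3.14, -0.0, 0.024]
force: [-0.9, -5.5, -0.8]
width: -0.001
grip_force: 2.8
```

{"fn": "drive_effector", "kwargs": {
  "offsets": {"segments": [[0,0,0,0,-0.002,0,0],[0,0,0,0,-0.004,0,0],[0,0,0,0,-0.004,0,0]]}
}}

```text
clock: 13.22
position: [0.7025, 0.1025, 0.1094]
tcp_rot: [3.135, 0.0, 0.024]
force: [-1.5, -15.8, -0.2]
width: -0.003
grip_force: 8.3
```

{"fn": "drive_effector", "kwargs": {
  "offsets": {"segments": [[0,0,0,0,0.006,0,0],[0,0,0,0,0.014,0,0],[0,0,0,0,0.014,-0.05,0],[0,0,0,0,0.014,-0.11,0],[0,0,0,0,0.014,-0.16,0],[0,0,0,-0.05,0.06,-0.16,0],[0,0,0,-0.1,0.12,-0.16,0],[0,0,0,-0.15,0.17,-0.16,0],[0,0,0,-0.18,0.22,-0.16,0],[0,0,0,-0.2,0.28,-0.16,0],[0,0,0,-0.2,0.3,-0.16,0],[0,0,0,-0.2,0.3,-0.16,0]]}
}}

```text
clock: 14.72
position: [0.5093, -0.2001, 0.2697]
tcp_rot: [3.141, -0.001, 0.02]
force: [0.5, -0.7, 1.1]
width: 0.004
grip_force: 0.0
```

{"fn": "drive_effector", "kwargs": {
  "offsets": {"segments": [[0,0,0,0,0,0,0],[0,0,0,0,0,0,0]]}
}}

```text
clock: 14.98
position: [0.5099, -0.1961, 0.2693]
tcp_rot: [-3.141, -0.0, 0.025]
force: [-0.2, 0.5, -0.5]
width: 0.002
grip_force: 0.0
```

```bash
python3 - <<'E'
from bench import robot, workorder, probe_bus, get_image
import cv2
im=get_image("top")["pixels"]
cv2.imwrite("pics/t5.png",cv2.resize(im[110:320,90:410],None,fx=2.5,fy=2.5,interpolation=cv2.INTER_CUBIC))
E
```

```text
(no output)
```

View pics/t5.png

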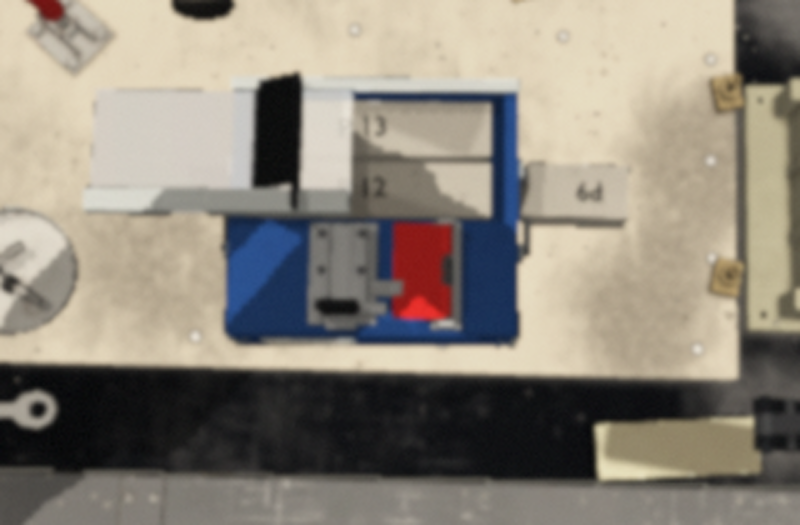

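The top view shows the bolt back (tab at (317–358, 305)), the catch up, and the lid fully left with its ledge at (300,80–205). The prisms, half prism and spare wall haven't moved, and the arm is clear.

```bash
python3 -c "
from bench import robot, workorder, probe_bus, get_image
print(workorder.job_done())"
```

```text
the job is handed in; nothing more can be done
None
```

The box is open: the bolt is fully back with the catch sprung up behind it, the lid is pushed left to its stop, nothing else has moved, and the job was handed in with the arm clear at about 15 s; no verdict was returned.

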